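# Load a gearbox shaft into the run-out bench

## Task

Get the gearbox main shaft ready for its run-out check: lift the plain thick shaft with the thin splined tail off the rack, lay it softly in the open end of the V-groove of the green run-out bench, plain end towards the black rubber stop and well short of it, and let go. Then push it gently along the groove until it bears firmly on the rubber, so that it still presses on it when you have let go of it and backed away; do not ram the stop, and leave the other parts where they are.

Things in the scene. Friction and masses are not known exactly. Their poses are not given: they have to be found in the camera images.
- shaft: The main shaft to load: bright steel, 160 mm long, 0.5 to 0.7 kg. Origin on its axis midway between its ends (centre of mass within 8 mm of it); x along the axis to the plain end. Thick part, 32 mm diameter, x = -50 to +80 mm; splined tail, 22 mm diameter, x = -80 to -50 mm. Starts level in one of the rack's three places, plain end away from the robot.
- plain_end (a point): Centre of the plain end face of the shaft, 32 mm across, 80 mm from its middle. This face meets the stop rubber.
- tail_end (a point): Centre of the end face of the splined tail of the shaft, 22 mm across, 80 mm from its middle.
- bed: Run-out bench, bolted down: green base 330 x 100 x 20 mm, on it a steel V-bed 64 mm wide with lands 50 mm above the bench top. Origin on the bench top under the middle; x along the groove to the stop, z up. The 90 degree V-groove, 27 mm wide at the lands, runs along y = 0 from x = -150 to +100 mm. A dial gauge, 210 mm high, is parked over the stop at x = 110 to 170 mm; its column is at y = 75 mm.
- groove_mouth (a point): Open end of the groove, at the height of the axis of the shaft when it lies in the groove: 59 mm above the bench top, 9 mm above the lands (so fingers beside the lying shaft have room to 8 mm below its axis). Axes as the bed's. Sliding, the shaft drags with 3 to 8 N of dry friction, different each time; more if pressed down, by 0.7 to 1 N per newton.
- groove_middle (a point): Point on the same line, 150 mm farther in, above the bed's origin (a longer scale mark on the lands). A shaft laid with its plain end about here is well short of the stop.
- stop: Grey stop block, 45 x 50 x 65 mm, near face at bed x = 106 mm, with a screw through it that carries the black rubber buffer (23 mm diameter, on the lying shaft's axis). The screw is still set for another shaft: the rubber's face is somewhere from bed x = 55 to 90 mm, not measured, so feel for it. The rubber gives 1 mm per newton and bottoms at 10 mm. Origin on the bench top under the block.
- rack: Shaft rack, fixed: board 115 x 235 x 12 mm, three places 75 mm apart (y = -75, 0, 75 mm), each two blue V-notches at x = -40 and +40 mm, 14 mm thick, tops 51 mm above the bench top. Shafts lie along its x. The main shaft's axis lies 58 mm up; fingers have room between the notches. Origin on the bench top under the board's middle.
- gear_shaft: Dark shaft with gears, 190 mm long, 24 mm in diameter (gears to 52 mm), on the rack; leave it. Origin at its middle, x along it.
- rod: Thin selector rod, 210 mm long, 16 mm in diameter, on the rack; leave it. Origin at its middle, x along it.
- drum: Selector drum standing upright, 48 mm in diameter, 110 mm high; leave it. Origin under its middle.
- bearing: Ball bearing lying flat, 62 mm in diameter, 16 mm high; leave it. Origin under its middle.
- gear: Double gear lying flat, 77 mm in diameter, 24 mm high; leave it. Origin under its middle.
- clutch_basket: Aluminium clutch basket, 130 mm in diameter, 48 mm high; leave it. Origin under its middle.
Not all that is in view belongs to the job. What is shaped like the shaft but orange or red is not meant.

How it is judged:
By the outcome, as a careful person would: the job done as asked, in the order asked, and still so for the second after the job is handed in, with the robot touching nothing.
It also fails if it takes over 61 s, if anything falls off the work surface, if the arm or the gripper's body presses on something with over 40 N, if the wrist force passes 120 N, or if a joint passes its speed limit or range.

## Robot

A 6-joint arm with a two-finger parallel gripper is mounted at the origin on the work surface. World frame = base frame: x ahead of the robot, y to its left, z up, the work surface at z = 0. Lengths are in m, angles in degrees, forces in N, time in s.
With the tool pointing down it reaches from about 0.4 to 0.825 m from the base axis. Payload 7 kg.
Tool frame: the origin (TCP) lies between the finger pads; the fingertips stand 19 mm ahead of it and the grasp point (between the pads) is the TCP (r.finger_overhang is the distance from the TCP to the fingertips, in m); z points along the fingers, y is the direction in which the jaws open and shut (so a half turn about z gives the same grasp; the last joint's range is limited). The gripper opens to 88 mm and grips with 3 to 60 N. Pads are 19 mm wide; open, the fingers measure 130 mm over their backs; the gripper's body (78 mm by 193 mm) begins 47 mm behind the grasp point.
Start: joints at [-49.039, 20.546, 0.682, 0, -70.136, -16.507], TCP at [0.279, -0.614, 0.246] pointing down, gripper open.
Joint ranges: [-176.03, 176.03], [-82.01, 121.73], [-58.28, 71.71], [-173.87, 95.51], [-174.79, -0.11], [-173.66, 173.66]. Speed limits (degrees/s): [136.94, 136.94, 172.46, 180, 180, 180].

## Interface

Orientations are given as [roll, pitch, yaw] about the fixed x, y, z axes, in that order (R = Rz(yaw) Ry(pitch) Rx(roll)).
In Python, from plant import r, optics gives the robot as it stands. The module is installed in compiled form; this text tells all that it offers.
- The arm moves only by the tool step_arm, never from a script. Its argument "increments" is a list of rows, each an object of numbers: "tx", "ty", "tz": the shift along the world's x, y, z in mm; "ax", "ay", "az": the turn, a rotation vector about the world's x, y, z in degrees; "claw": the gripper command: -1 is shut, 1 is fully open, values between are in proportion. In form: [{"tx": .., "ty": .., "tz": .., "ax": .., "ay": .., "az": .., "claw": ..}, ...]. A call has 1 to 12 rows; each row shifts and turns the commanded pose from where the row before left it; what a row does not reach is not made up. A row lasts 1/10 s, in which the tool goes at most 50 mm and 8.59 degrees, less where a joint would pass 70% of its speed; a pose out of reach is approached as far as the arm can. A call with a gripper value outside its range is refused whole. The fingers move at their own pace and stop on an object; "newtons" is the grip in N (left out, the last holds). Time passes only in rows, so rows that do not move let the fingers close. It gives the time, the measured TCP pose, the force and the opening at its end, in the units of the state.
- r.get_state(): the state, without advancing time (a new reading comes with each control period).
- optics.capture(name): name is "side" or "top"; returns a dict with "image" (480x640x3 uint8, blue, green, red), "depth" (480x640 float32, m along the optical axis (not along the pixel's ray), 0 where there is no reading), "fx", "fy", "cx", "cy" (pixels), "R" (3x3) and "t" (3): a world point X has camera coordinates R X + t. Camera axes: x right, y down, z forward; pixel columns grow to the right and rows downward; lengths in m; the calibration is good to about 2 mm. A picture is of the moment at which its call begins.
- r.close_job(): hands the job in, once; it reports no verdict.
The state is a dict: "time_s": time; "joints": joint angles; "qd": joint speeds; "joint_torque": joint torques, N m; "tcp_pos": TCP position; "eef_rot": TCP orientation; "contact_force": force on the tool from outside, world axes, zero at the start; "moment": the same for the moment, N m; "gripper_width": finger opening in m.
Only numpy, scipy, OpenCV 4.12 (cv2) and the standard library are available. Lean on these libraries where they do the work, as an engineer would, in place of code of your own. Each camera call takes 0.05 s, during which the arm holds its last target. There are 200 camera calls.

## Working session

There is one attempt and no reset: what is moved stays moved. The work goes in short steps, Python scripts to look and compute and a tool call to move; the robot and the scene stay as the last step left them, time stands still between calls to the robot, and variables do not carry over. Pictures are saved under pics/ and viewed, about 8 in all and at most 12, crops included, and the job is handed in when it is done.

Besides the shell and the picture viewer there is one more tool, called as name(argument=value, ...), one argument or row to a line, values as JSON. step_arm: Moves the arm, as the interface text tells. Its arguments: {"type":"object","properties":{"increments":{"type":"array","items":{"type":"object","properties":{"tx":{"type":"number"},"ty":{"type":"number"},"tz":{"type":"number"},"ax":{"type":"number"},"ay":{"type":"number"},"az":{"type":"number"},"claw":{"type":"number"}}}},"newtons":{"type":"number"}},"required":["increments"]}

```bash
mkdir -p pics; cat > h.py <<'E'
import numpy as np,cv2,pickle
def cap(n,tag):
    from plant import r,optics
    c=optics.capture(n); pickle.dump(c,open(f'pics/{tag}.pkl','wb')); cv2.imwrite(f'pics/{tag}.png',c['image']); return c
def ray(c,u,v,z):
    R=np.array(c['R']);t=np.array(c['t']).ravel()
    d=R.T@np.array([(u-c['cx'])/c['fx'],(v-c['cy'])/c['fy'],1]);o=-R.T@t
    return o+d*(z-o[2])/d[2]
def proj(c,X):
    p=np.array(c['R'])@np.array(X)+np.array(c['t']).ravel()
    return c['fx']*p[0]/p[2]+c['cx'],c['fy']*p[1]/p[2]+c['cy']
def cloud(c):
    v,u=np.mgrid[:480,:640];d=c['depth']
    P=np.stack([(u-c['cx'])/c['fx']*d,(v-c['cy'])/c['fy']*d,d],-1)-np.array(c['t']).ravel()
    return P@np.array(c['R'])
E
python3 - <<'E'
from h import *
for n in('top','side'):
    c=cap(n,n+'0'); print(n,-np.array(c['R']).T@np.array(c['t']).ravel(),c['fx'])
from plant import r
print(r.get_state())
E
```

```text
top [ 0.4209343  -0.02871824  1.15654678] 483.786560652754
side [0.09835091 0.59314891 0.76185148] 462.8458947384579
{'time_s': 0.1, 'joints': array([-4.90395737e+01,  2.05863788e+01,  6.40379745e-01, -1.77719770e-02,
       -7.01333803e+01, -1.65071981e+01]), 'qd': array([ 0.01392447, -0.07010703,  0.1423515 ,  0.09848531,  0.04029707,
        0.00074354]), 'joint_torque': array([-8.96872316e-04, -5.84164560e+01,  2.93754548e+01,  7.01555416e+00,
        1.01893200e-02, -3.00874956e-05]), 'tcp_pos': array([ 0.27924529, -0.61410792,  0.24473728]), 'eef_rot': array([ 1.79919145e+02, -6.53739461e-03, -1.55552818e+02]), 'contact_force': array([-0.65619529,  0.07239603, -1.08578592]), 'moment': array([0.00557327, 0.00159215, 0.05225933]), 'gripper_width': 0.08745242049074783}
```

View pics/top0.png

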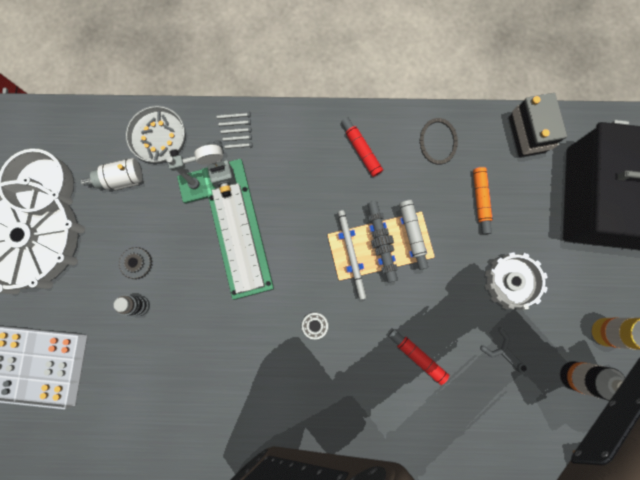

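View pics/side0.png

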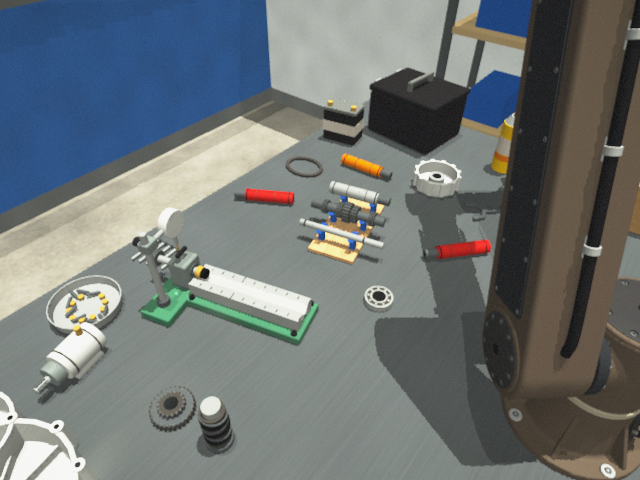

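The top view shows the main shaft at about (414,234), with its plain end near (407,203) and its tail near (422,266). The bed runs from its open end at (250,290) to the stop at (222,180), and the gear shaft lies beside the main shaft at (381,240). The side view agrees; the rubber shows near (203,272).

```bash
python3 - <<'E'
from h import *
c=pickle.load(open('pics/top0.pkl','rb'));s=pickle.load(open('pics/side0.pkl','rb'))
P=cloud(c);v,u=np.mgrid[:480,:640]
hsv=cv2.cvtColor(c['image'],cv2.COLOR_BGR2HSV)
# shaft
roi=(u>397)&(u<435)&(v>192)&(v<275)
m=roi&(P[...,2]>.055)&(P[...,2]<.085)
Q=P[m];print('shaft n',m.sum(),'z',np.percentile(Q[:,2],[5,50,95]))
(_,_),wh,_=rect=cv2.minAreaRect((Q[:,:2]*1000).astype(np.float32));print('shaft rect',rect)
A=Q[:,:2].mean(0);_,_,V=np.linalg.svd(Q[:,:2]-A);d=V[0]*np.sign(V[0][0]);n=np.array([-d[1],d[0]])
a=(Q[:,:2]-A)@d;b=(Q[:,:2]-A)@n
print('axis',np.degrees(np.arctan2(d[1],d[0])),'ends',A+d*a.min(),A+d*a.max(),a.min(),a.max())
for lo in np.arange(a.min(),a.max(),.016):
    k=(a>=lo)&(a<lo+.016);print(round(lo,3),np.round([b[k].min(),b[k].max(),Q[k,2].max()],4))
# bed: lands
roi=(u>195)&(u<275)&(v>150)&(v<300)
m=roi&(P[...,2]>.042)&(P[...,2]<.056)
L=max(cv2.findContours(m.astype(np.uint8),0,2)[0],key=cv2.contourArea)
Q=P[m];print('lands z',np.median(Q[:,2]))
print('lands rect',cv2.minAreaRect((Q[:,:2]*1000).astype(np.float32)))
g=roi&(hsv[...,0]>55)&(hsv[...,0]<90)&(hsv[...,1]>90)
Q=P[g&(P[...,2]<.03)];print('green',cv2.minAreaRect((Q[:,:2]*1000).astype(np.float32)),np.median(Q[:,2]))
print('green box',cv2.boxPoints(cv2.minAreaRect((Q[:,:2]*1000).astype(np.float32))))
# rack
hs=(hsv[...,0]>12)&(hsv[...,0]<28)&(hsv[...,1]>70)&(u>320)&(u<440)&(v>200)&(v<290)
Q=P[hs&(P[...,2]<.025)];print('rack',cv2.minAreaRect((Q[:,:2]*1000).astype(np.float32)))
im=c['image'];cr=lambda a:cv2.resize(a,None,fx=4,fy=4,interpolation=cv2.INTER_CUBIC)
w=np.hstack([cr(im[145:300,170:275])[:600,:400],cr(im[145:295,345:445])[:600,:400]]);cv2.imwrite('pics/crop1.png',w)
E
```

```text
shaft n 931 z [0.06153944 0.07069551 0.07598521]
shaft rect ((611.8640747070312, -227.679931640625), (160.32275390625, 32.03153610229492), 14.725449562072754)
axis 14.762084489081069 ends [ 0.53376954 -0.24591454] [ 0.68880037 -0.20506336] -0.08313226388855623 0.07719045776707874
-0.083 [-0.0129  0.0092  0.0756]
-0.067 [-0.0173  0.0122  0.0785]
-0.051 [-0.0173  0.0137  0.078 ]
-0.035 [-0.0179  0.0136  0.0781]
-0.019 [-0.0182  0.0137  0.0775]
-0.003 [-0.0166  0.0137  0.0773]
0.013 [-0.0183  0.0135  0.0768]
0.029 [-0.0174  0.0137  0.0781]
0.045 [-0.0178  0.0137  0.0775]
0.061 [-0.0179  0.0132  0.0771]
0.077 [-0.0051 -0.0051  0.0719]
lands z 0.04992092192183181
lands rect ((622.1875, 187.6587371826172), (292.72564697265625, 65.22065734863281), 15.768675804138184)
green ((625.6338500976562, 203.84603881835938), (326.9367370605469, 128.88307189941406), 15.837400436401367) 0.020699468365972893
green box [[450.78412 221.22949]
 [485.95734  97.23883]
 [800.4836  186.46259]
 [765.31036 310.45325]]
rack ((594.6712646484375, -157.06289672851562), (119.0653305053711, 240.2584686279297), 14.699278831481934)
```

View pics/crop1.png

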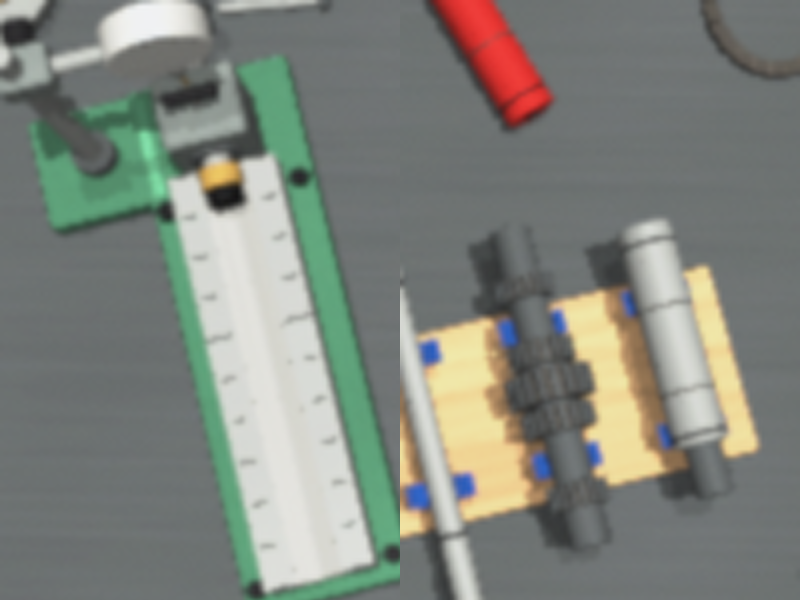

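The crop shows the rubber as the dark tip at about (226,196) in the full image. The groove is clear, and the splined tail points towards the robot. Next I refine the bed line.

```bash
python3 - <<'E'
from h import *
c=pickle.load(open('pics/top0.pkl','rb'));P=cloud(c);v,u=np.mgrid[:480,:640]
roi=(u>190)&(u<285)&(v>140)&(v<305)
th=np.radians(15.5)
for it in range(3):
    e=np.array([np.cos(th),np.sin(th)]);n=np.array([-e[1],e[0]]);O=np.array([.630,.190])
    a=(P[...,:2]-O)@e;b=(P[...,:2]-O)@n;z=P[...,2]
    m=roi&(z>.046)&(z<.054)&(a<.05)&(a>-.2)&(abs(b)<.045)
    X=[];L=[];R=[];G=[]
    for lo in np.arange(-.14,.03,.01):
        k=m&(a>=lo)&(a<lo+.01);X.append(lo+.005);L.append(np.percentile(b[k],98));R.append(np.percentile(b[k],2))
        g=roi&(a>=lo)&(a<lo+.01)&(abs(b)<.025)&(z<.0465);G.append(np.mean(b[g]))
    mid=(np.array(L)+R)/2;p=np.polyfit(X,mid,1);q=np.polyfit(X,G,1);print(np.degrees(th),p,q,np.mean(np.array(L)-R),np.std(mid));th+=np.arctan(p[0])
e=np.array([np.cos(th),np.sin(th)]);n=np.array([-e[1],e[0]])
a=(P[...,:2]-O)@e;b=(P[...,:2]-O)@n-p[1]
k=roi&(z>.045)&(z<.054)&(abs(b)<.03);print('V near end a',np.percentile(a[k],[0,.5,1,2]))
gr=roi&(z>.012)&(z<.027)&(abs(b)<.045);print('green a',np.percentile(a[gr],[0,.5,99.5,100]))
print('th',np.degrees(th),'O',O+n*p[1])
for x,y in [(227,197),(226,195)]:
    X=ray(c,x,y,.059);print('rubber',(X[:2]-O)@e)
k=roi&(abs(b)<.008)&(z>.055)&(z<.075)
print('rubber pts a',np.sort(np.round(a[k],3))[:40])
# side view: green left / lands check
s=pickle.load(open('pics/side0.pkl','rb'));S=cloud(s);a2=(S[...,:2]-O)@e;b2=(S[...,:2]-O)@n;z2=S[...,2]
k=(abs(z2-.05)<.004)&(a2<.05)&(a2>-.2)&(abs(b2)<.045);print('side lands b',np.percentile(b2[k],[1,99]),'a',np.percentile(a2[k],[0,1]))
k=(abs(b2)<.01)&(z2>.055)&(z2<.072)&(a2<.12);print('side rubber a',np.sort(np.round(a2[k],3))[:30])
# shaft in side
e1=np.array([np.cos(np.radians(14.75)),np.sin(np.radians(14.75))]);n1=np.array([-e1[1],e1[0]])
D=S[...,:2]-np.array([.6119,-.2277]);aa=D@e1;bb=D@n1;k=(z2>.056)&(z2<.08)&(abs(bb)<.025)&(abs(aa)<.1)
print('side shaft',np.percentile(aa[k],[0.5,99.5]),np.percentile(bb[k],[1,99]),z2[k].max(), 'b of top',np.median(bb[k&(z2>.073)]))
E
```

```text
15.5 [ 0.00738717 -0.00032636] [0.00257355 0.00034294] 0.06206801471303702 0.00040973843618325215
15.923246010318719 [ 5.74769440e-06 -3.43626798e-04] [-0.00422754  0.00033506] 0.062081525501555046 0.00017217594183222164
15.923575328949664 [-5.18880268e-09 -3.43629920e-04] [-0.00423329  0.00033506] 0.06208151993016631 0.00017217156422232144
V near end a [-0.15456858 -0.15363079 -0.1524001  -0.15034311]
green a [-0.16475166 -0.16423419  0.16318813  0.20591761]
th 15.92357503165317 O [0.63009428 0.18966956]
rubber 0.06650943118447102
rubber 0.07179438979204987
rubber pts a [0.069 0.069 0.069 0.069 0.069 0.069 0.069 0.069 0.069 0.07  0.07  0.07
 0.07  0.07  0.071 0.071 0.071 0.071 0.071 0.072 0.072 0.072 0.073 0.073
 0.074 0.074 0.074 0.074 0.075 0.075 0.076 0.076 0.076 0.077 0.077 0.077
 0.077 0.078 0.079 0.079]
side lands b [-0.03136653  0.03368088] a [-0.15393291 -0.15208415]
side rubber a [-0.742 -0.741  0.069  0.069  0.07   0.07   0.07   0.07   0.07   0.07
  0.07   0.071  0.071  0.071  0.071  0.071  0.071  0.071  0.071  0.071
  0.071  0.071  0.071  0.071  0.072  0.072  0.072  0.072  0.072  0.072]
side shaft [-0.0777527   0.08057789] [-0.00745707  0.01845731] 0.07573474927116841 b of top 0.002602883485382155
```

step_arm(
  increments=[
    {"tx": 10,"ty": 16,"az": -0.8,"claw": -0.05},
    {"tx": 14,"ty": 17,"az": -0.8},
    {"tx": 14,"ty": 17,"az": -0.8},
    {"tx": 14,"ty": 17,"az": -0.8},
    {"tx": 14,"ty": 17,"az": -0.8},
    {"tx": 14,"ty": 17,"az": -0.8},
    {"tx": 14,"ty": 17,"az": -0.8},
    {"tx": 14,"ty": 17,"az": -0.8},
    {"tx": 14,"ty": 17,"az": -0.8},
    {"tx": 14,"ty": 17,"az": -0.8},
    {"tx": 14,"ty": 17,"az": -0.8},
    {"tx": 14,"ty": 17,"az": -0.9},
  ],
  newtons=25,
)

```text
$.increments[0]: bad value
```

step_arm(
  increments=[
    {"tx": 15,"ty": 17},
    {"tx": 15,"ty": 17},
    {"tx": 15,"ty": 17},
    {"tx": 15,"ty": 17},
    {"tx": 15,"ty": 17},
    {"tx": 15,"ty": 17},
    {"tx": 15,"ty": 17},
    {"tx": 15,"ty": 17},
    {"tx": 15,"ty": 17},
    {"tx": 15,"ty": 17},
    {"tx": 10,"ty": 9},
    {},
  ],
)

```text
$.increments[0]: bad value
```

Rows apparently need every key.

step_arm(
  increments=[
    {"tx": 10,"ty": 16,"tz": 0,"ax": 0,"ay": 0,"az": -0.8,"claw": -0.05},
    {"tx": 14,"ty": 17,"tz": 0,"ax": 0,"ay": 0,"az": -0.8,"claw": -0.05},
    {"tx": 14,"ty": 17,"tz": 0,"ax": 0,"ay": 0,"az": -0.8,"claw": -0.05},
    {"tx": 14,"ty": 17,"tz": 0,"ax": 0,"ay": 0,"az": -0.8,"claw": -0.05},
    {"tx": 14,"ty": 17,"tz": 0,"ax": 0,"ay": 0,"az": -0.8,"claw": -0.05},
    {"tx": 14,"ty": 17,"tz": 0,"ax": 0,"ay": 0,"az": -0.8,"claw": -0.05},
    {"tx": 14,"ty": 17,"tz": 0,"ax": 0,"ay": 0,"az": -0.8,"claw": -0.05},
    {"tx": 14,"ty": 17,"tz": 0,"ax": 0,"ay": 0,"az": -0.8,"claw": -0.05},
    {"tx": 14,"ty": 17,"tz": 0,"ax": 0,"ay": 0,"az": -0.8,"claw": -0.05},
    {"tx": 14,"ty": 17,"tz": 0,"ax": 0,"ay": 0,"az": -0.8,"claw": -0.05},
    {"tx": 14,"ty": 17,"tz": 0,"ax": 0,"ay": 0,"az": -0.8,"claw": -0.05},
    {"tx": 14,"ty": 17,"tz": 0,"ax": 0,"ay": 0,"az": -0.9,"claw": -0.05},
  ],
  newtons=25,
)

```text
time_s: 1.3
tcp_pos: [0.4437, -0.4105, 0.2452]
eef_rot: [180.0, -0.0, -165.3]
contact_force: [0.6, 0.6, 0.3]
gripper_width: 0.0415
```

step_arm(
  increments=[
    {"tx": 15,"ty": 16,"tz": 0,"ax": 0,"ay": 0,"az": 0,"claw": -0.05},
    {"tx": 15,"ty": 16,"tz": 0,"ax": 0,"ay": 0,"az": 0,"claw": -0.05},
    {"tx": 15,"ty": 16,"tz": 0,"ax": 0,"ay": 0,"az": 0,"claw": -0.05},
    {"tx": 15,"ty": 16,"tz": 0,"ax": 0,"ay": 0,"az": 0,"claw": -0.05},
    {"tx": 15,"ty": 16,"tz": 0,"ax": 0,"ay": 0,"az": 0,"claw": -0.05},
    {"tx": 15,"ty": 16,"tz": 0,"ax": 0,"ay": 0,"az": 0,"claw": -0.05},
    {"tx": 15,"ty": 16,"tz": 0,"ax": 0,"ay": 0,"az": 0,"claw": -0.05},
    {"tx": 15,"ty": 16,"tz": 0,"ax": 0,"ay": 0,"az": 0,"claw": -0.05},
    {"tx": 15,"ty": 16,"tz": 0,"ax": 0,"ay": 0,"az": 0,"claw": -0.05},
    {"tx": 15,"ty": 16,"tz": 0,"ax": 0,"ay": 0,"az": 0,"claw": -0.05},
    {"tx": 12,"ty": 16,"tz": 0,"ax": 0,"ay": 0,"az": 0,"claw": -0.05},
    {"tx": 6,"ty": 6.5,"tz": 0,"ax": 0,"ay": 0,"az": 0,"claw": -0.05},
  ],
)

```text
time_s: 2.5
tcp_pos: [0.6126, -0.2272, 0.2453]
eef_rot: [180.0, -0.0, -165.2]
contact_force: [0.3, -1.0, -0.2]
gripper_width: 0.0413
```

step_arm(
  increments=[
    {"tx": 0,"ty": 0,"tz": -20,"ax": 0,"ay": 0,"az": 0,"claw": -0.05},
    {"tx": 0,"ty": 0,"tz": -20,"ax": 0,"ay": 0,"az": 0,"claw": -0.05},
    {"tx": 0,"ty": 0,"tz": -20,"ax": 0,"ay": 0,"az": 0,"claw": -0.05},
    {"tx": 0,"ty": 0,"tz": -20,"ax": 0,"ay": 0,"az": 0,"claw": -0.05},
    {"tx": 0,"ty": 0,"tz": -20,"ax": 0,"ay": 0,"az": 0,"claw": -0.05},
    {"tx": 0,"ty": 0,"tz": -20,"ax": 0,"ay": 0,"az": 0,"claw": -0.05},
    {"tx": 0,"ty": 0,"tz": -15,"ax": 0,"ay": 0,"az": 0,"claw": -0.05},
    {"tx": 0,"ty": 0,"tz": 0,"ax": 0,"ay": 0,"az": 0,"claw": -0.05},
  ],
)

```text
time_s: 3.3
tcp_pos: [0.6099, -0.2287, 0.1081]
eef_rot: [179.9, -0.2, -165.3]
contact_force: [0.7, -0.1, 0.7]
gripper_width: 0.0415
```

```bash
python3 - <<'E'
from h import *
c=cap('top','t2');s=cap('side','s2')
cr=lambda a:cv2.resize(a,None,fx=4,fy=4,interpolation=cv2.INTER_CUBIC)
cv2.imwrite('pics/crop2.png',np.hstack([cr(c['image'][170:310,345:445]),cr(s['image'][130:270,300:400])]))
E
```

```text
(no output)
```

View pics/crop2.png

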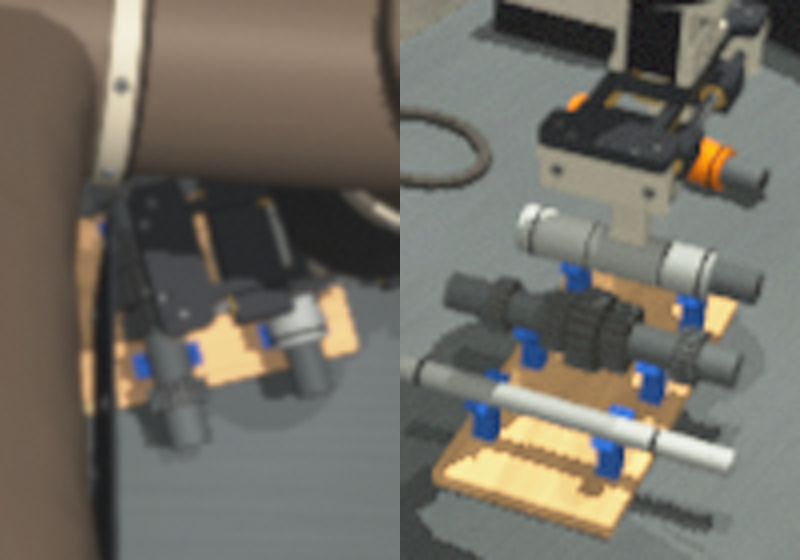

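The side view shows the near finger poised in front of the shaft's middle, between the blue notches, with the shaft under the jaws. I'll go down and grip.

step_arm(
  increments=[
    {"tx": 0,"ty": 0,"tz": -9,"ax": 0,"ay": 0,"az": 0,"claw": -0.05},
    {"tx": 0,"ty": 0,"tz": -9,"ax": 0,"ay": 0,"az": 0,"claw": -0.05},
    {"tx": 0,"ty": 0,"tz": -9,"ax": 0,"ay": 0,"az": 0,"claw": -0.05},
    {"tx": 0,"ty": 0,"tz": -9,"ax": 0,"ay": 0,"az": 0,"claw": -0.05},
    {"tx": 0,"ty": 0,"tz": -2,"ax": 0,"ay": 0,"az": 0,"claw": -0.05},
    {"tx": 0,"ty": 0,"tz": 0,"ax": 0,"ay": 0,"az": 0,"claw": -0.05},
    {"tx": 0,"ty": 0,"tz": 0,"ax": 0,"ay": 0,"az": 0,"claw": -0.05},
  ],
)

```text
time_s: 4.1
tcp_pos: [0.6116, -0.229, 0.0727]
eef_rot: [-180.0, 0.0, -165.2]
contact_force: [0.2, 0.8, -0.6]
gripper_width: 0.0415
```

step_arm(
  increments=[
    {"tx": 0,"ty": 0,"tz": -1,"ax": 0,"ay": 0,"az": 0,"claw": -0.2},
    {"tx": 0,"ty": 0,"tz": 0,"ax": 0,"ay": 0,"az": 0,"claw": -0.4},
    {"tx": 0,"ty": 0,"tz": 0,"ax": 0,"ay": 0,"az": 0,"claw": -0.7},
    {"tx": 0,"ty": 0,"tz": 0,"ax": 0,"ay": 0,"az": 0,"claw": -1},
    {"tx": 0,"ty": 0,"tz": 0,"ax": 0,"ay": 0,"az": 0,"claw": -1},
    {"tx": 0,"ty": 0,"tz": 0,"ax": 0,"ay": 0,"az": 0,"claw": -1},
    {"tx": 0,"ty": 0,"tz": 0,"ax": 0,"ay": 0,"az": 0,"claw": -1},
  ],
  newtons=30,
)

```text
time_s: 4.8
tcp_pos: [0.6113, -0.2283, 0.0717]
eef_rot: [180.0, 0.0, -165.2]
contact_force: [-0.9, 4.4, 2.4]
gripper_width: 0.0311
```

```bash
python3 -c "
from plant import r
s=r.get_state();print(s['tcp_pos'],s['contact_force'],s['moment'],s['gripper_width'],s['eef_rot'])"
```

```text
[ 0.61134191 -0.22825592  0.07174363] [-0.85535364  4.35658278  2.39179193] [ 2.05845906  0.39967688 -0.11402949] 0.031140742805340314 [ 1.79961575e+02  1.48793916e-02 -1.65248771e+02]
```

step_arm(
  increments=[
    {"tx": 0,"ty": 0,"tz": 5,"ax": 0,"ay": 0,"az": 0,"claw": -1},
    {"tx": 0,"ty": 0,"tz": 10,"ax": 0,"ay": 0,"az": 0,"claw": -1},
    {"tx": 0,"ty": 0,"tz": 15,"ax": 0,"ay": 0,"az": 0,"claw": -1},
    {"tx": 0,"ty": 0,"tz": 20,"ax": 0,"ay": 0,"az": 0,"claw": -1},
    {"tx": 0,"ty": 0,"tz": 20,"ax": 0,"ay": 0,"az": 0,"claw": -1},
    {"tx": 0,"ty": 0,"tz": 20,"ax": 0,"ay": 0,"az": 0,"claw": -1},
    {"tx": 0,"ty": 0,"tz": 10,"ax": 0,"ay": 0,"az": 0,"claw": -1},
    {"tx": 0,"ty": 0,"tz": 0,"ax": 0,"ay": 0,"az": 0,"claw": -1},
  ],
)

```text
time_s: 5.6
tcp_pos: [0.6123, -0.2293, 0.174]
eef_rot: [-179.9, 0.2, -165.2]
contact_force: [1.2, -0.4, -6.8]
gripper_width: 0.0312
```

step_arm(
  increments=[
    {"tx": -2,"ty": 10,"tz": 0,"ax": 0,"ay": 0,"az": 0.1,"claw": -1},
    {"tx": -3,"ty": 18,"tz": 0,"ax": 0,"ay": 0,"az": 0.1,"claw": -1},
    {"tx": -3,"ty": 20,"tz": 0,"ax": 0,"ay": 0,"az": 0.1,"claw": -1},
    {"tx": -3,"ty": 20,"tz": 0,"ax": 0,"ay": 0,"az": 0.1,"claw": -1},
    {"tx": -3,"ty": 20,"tz": 0,"ax": 0,"ay": 0,"az": 0.1,"claw": -1},
    {"tx": -3,"ty": 20,"tz": 0,"ax": 0,"ay": 0,"az": 0.1,"claw": -1},
    {"tx": -3,"ty": 20,"tz": 0,"ax": 0,"ay": 0,"az": 0.1,"claw": -1},
    {"tx": -3,"ty": 20,"tz": 0,"ax": 0,"ay": 0,"az": 0.1,"claw": -1},
    {"tx": -3,"ty": 20,"tz": 0,"ax": 0,"ay": 0,"az": 0.1,"claw": -1},
    {"tx": -3,"ty": 20,"tz": 0,"ax": 0,"ay": 0,"az": 0.1,"claw": -1},
    {"tx": -3,"ty": 20,"tz": 0,"ax": 0,"ay": 0,"az": 0,"claw": -1},
    {"tx": -3,"ty": 20,"tz": 0,"ax": 0,"ay": 0,"az": 0,"claw": -1},
  ],
)

```text
time_s: 6.8
tcp_pos: [0.575, 0.0009, 0.1706]
eef_rot: [180.0, -0.1, -164.2]
contact_force: [1.2, 0.0, -5.9]
gripper_width: 0.0314
```

step_arm(
  increments=[
    {"tx": -3,"ty": 20,"tz": 0,"ax": 0,"ay": 0,"az": 0,"claw": -1},
    {"tx": -3,"ty": 20,"tz": 0,"ax": 0,"ay": 0,"az": 0,"claw": -1},
    {"tx": -3,"ty": 20,"tz": 0,"ax": 0,"ay": 0,"az": 0,"claw": -1},
    {"tx": -3,"ty": 20,"tz": 0,"ax": 0,"ay": 0,"az": 0,"claw": -1},
    {"tx": -3,"ty": 20,"tz": 0,"ax": 0,"ay": 0,"az": 0,"claw": -1},
    {"tx": -3,"ty": 20,"tz": 0,"ax": 0,"ay": 0,"az": 0,"claw": -1},
    {"tx": -3,"ty": 20,"tz": 0,"ax": 0,"ay": 0,"az": 0,"claw": -1},
    {"tx": -2,"ty": 18,"tz": 0,"ax": 0,"ay": 0,"az": 0,"claw": -1},
    {"tx": -1,"ty": 10,"tz": 0,"ax": 0,"ay": 0,"az": 0,"claw": -1},
    {"tx": 0,"ty": 0,"tz": 0,"ax": 0,"ay": 0,"az": 0,"claw": -1},
    {"tx": 0,"ty": 0,"tz": 0,"ax": 0,"ay": 0,"az": 0,"claw": -1},
  ],
)

```text
time_s: 7.9
tcp_pos: [0.552, 0.1671, 0.1713]
eef_rot: [-180.0, -0.0, -164.2]
contact_force: [-0.7, -1.6, -4.9]
gripper_width: 0.0313
```

```bash
python3 - <<'E'
from h import *
c=cap('top','t3');s=cap('side','s3')
from plant import r
q=r.get_state();print(q['tcp_pos'],q['contact_force'],q['moment'],q['gripper_width'],q['eef_rot'])
cv2.imwrite('pics/crop3.png',np.hstack([cv2.resize(c['image'][130:310,170:350],(400,400)),cv2.resize(s['image'][170:370,130:330],(400,400))]))
E
```

```text
[0.55226506 0.16650063 0.17139321] [ 0.12609935 -0.18739481 -4.44002702] [-0.05283463  0.00664546 -0.00183598] 0.03112279742438723 [-1.79988538e+02 -2.73891892e-02 -1.64272917e+02]
```

View pics/crop3.png

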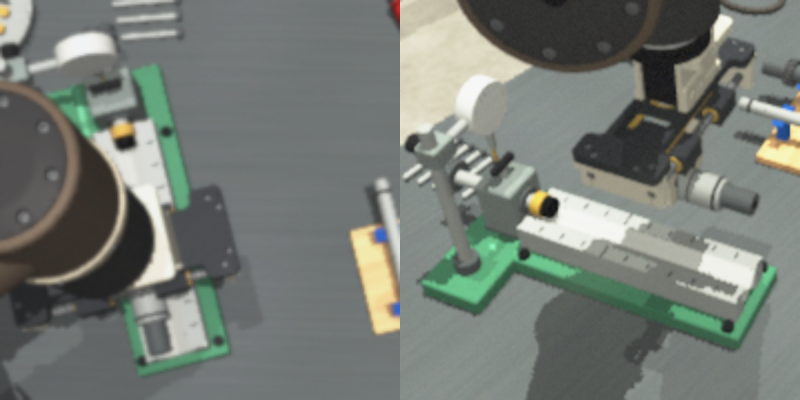

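The shaft hangs level over the groove, with its tail towards the open end; in the top crop the tail is at about (155,335). I'll measure its alignment from depth.

```bash
cat > m.py <<'E'
from h import *
th=np.radians(15.85);e=np.array([np.cos(th),np.sin(th)]);n=np.array([-e[1],e[0]]);O=np.array([.629,.190])
def meas(tag,zlo,zhi,alo=-.2,ahi=.0):
    c=pickle.load(open(f'pics/{tag}.pkl','rb'));P=cloud(c);D=P[...,:2]-O;a=D@e;b=D@n;z=P[...,2]
    k=(c['depth']>0)&(z>zlo)&(z<zhi)&(a>alo)&(a<ahi)&(abs(b)<.03)
    print(tag,k.sum(),'amin/max',np.percentile(a[k],[0,1,99,100]).round(4))
    for lo in np.arange(alo,ahi,.01):
        q=k&(a>=lo)&(a<lo+.01)
        if q.sum()>5: print(round(lo,3),q.sum(),np.percentile(b[q],[2,98]).round(4),'ztop',np.percentile(z[q],98).round(4),'b@top',np.median(b[q][z[q]>np.percentile(z[q],80)]).round(4))
E
python3 -c "
from m import *
meas('t3',.13,.2,-.18,-.1);meas('s3',.13,.2,-.18,-.1)
c=pickle.load(open('pics/t0.pkl','rb')) if 0 else 0
meas('t3',.046,.054,-.17,-.08)"
```

```text
t3 359 amin/max [-0.1599 -0.1594 -0.1032 -0.1025]
-0.16 61 [-0.0117  0.0095] ztop 0.1717 b@top -0.0022
-0.15 51 [-0.0113  0.0089] ztop 0.1707 b@top -0.0022
-0.14 53 [-0.0117  0.0092] ztop 0.1711 b@top -0.0043
-0.13 78 [-0.0161  0.0126] ztop 0.1767 b@top -0.0014
-0.12 78 [-0.0164  0.0137] ztop 0.1759 b@top -0.0006
-0.11 38 [-0.0089  0.0135] ztop 0.1762 b@top -0.0025
s3 496 amin/max [-0.1594 -0.1585 -0.1006 -0.1   ]
-0.16 81 [-0.0079  0.0105] ztop 0.1687 b@top -0.0018
-0.15 66 [-0.0059  0.0108] ztop 0.169 b@top 0.0007
-0.14 61 [-0.0062  0.0108] ztop 0.169 b@top -0.0005
-0.13 110 [-0.0113  0.0156] ztop 0.1733 b@top -0.0005
-0.12 91 [-0.0113  0.0157] ztop 0.1734 b@top 0.0002
-0.11 87 [-0.0093  0.0157] ztop 0.1744 b@top 0.0012
t3 244 amin/max [-0.1536 -0.1534 -0.0941 -0.0936]
-0.16 30 [-0.0281  0.0294] ztop 0.0533 b@top -0.0249
-0.15 40 [-0.0288  0.0295] ztop 0.0533 b@top -0.0175
-0.14 40 [-0.0296  0.0288] ztop 0.0539 b@top -0.0221
-0.13 41 [-0.0292  0.0292] ztop 0.0538 b@top -0.0204
-0.12 36 [-0.029   0.0015] ztop 0.0536 b@top -0.0228
-0.11 32 [-0.0292 -0.0103] ztop 0.053 b@top -0.0239
-0.1 25 [-0.0296 -0.01  ] ztop 0.0536 b@top -0.025
```

step_arm(
  increments=[
    {"tx": 0,"ty": 1,"tz": -10,"ax": 0,"ay": 0,"az": 0,"claw": -1},
    {"tx": 0,"ty": 0,"tz": -15,"ax": 0,"ay": 0,"az": 0,"claw": -1},
    {"tx": 0,"ty": 0,"tz": -15,"ax": 0,"ay": 0,"az": 0,"claw": -1},
    {"tx": 0,"ty": 0,"tz": -15,"ax": 0,"ay": 0,"az": 0,"claw": -1},
    {"tx": 0,"ty": 0,"tz": -15,"ax": 0,"ay": 0,"az": 0,"claw": -1},
    {"tx": 0,"ty": 0,"tz": -12,"ax": 0,"ay": 0,"az": 0,"claw": -1},
    {"tx": 0,"ty": 0,"tz": -8,"ax": 0,"ay": 0,"az": 0,"claw": -1},
    {"tx": 0,"ty": 0,"tz": 0,"ax": 0,"ay": 0,"az": 0,"claw": -1},
    {"tx": 0,"ty": 0,"tz": 0,"ax": 0,"ay": 0,"az": 0,"claw": -1},
  ],
)

```text
time_s: 8.9
tcp_pos: [0.5527, 0.168, 0.0817]
eef_rot: [-180.0, 0.0, -164.2]
contact_force: [-1.1, 0.8, -4.8]
gripper_width: 0.0312
```

step_arm(
  increments=[
    {"tx": 0,"ty": 0,"tz": -1,"ax": 0,"ay": 0,"az": 0,"claw": -1},
    {"tx": 0,"ty": 0,"tz": -1,"ax": 0,"ay": 0,"az": 0,"claw": -1},
    {"tx": 0,"ty": 0,"tz": -1,"ax": 0,"ay": 0,"az": 0,"claw": -1},
    {"tx": 0,"ty": 0,"tz": -1,"ax": 0,"ay": 0,"az": 0,"claw": -1},
    {"tx": 0,"ty": 0,"tz": 0,"ax": 0,"ay": 0,"az": 0,"claw": -1},
  ],
)

```text
time_s: 9.4
tcp_pos: [0.5523, 0.168, 0.0775]
eef_rot: [180.0, -0.0, -164.2]
contact_force: [-0.1, 0.7, -5.3]
gripper_width: 0.031
```

step_arm(
  increments=[
    {"tx": 0,"ty": 0,"tz": -1,"ax": 0,"ay": 0,"az": 0,"claw": -1},
    {"tx": 0,"ty": 0,"tz": -1,"ax": 0,"ay": 0,"az": 0,"claw": -1},
    {"tx": 0,"ty": 0,"tz": -1,"ax": 0,"ay": 0,"az": 0,"claw": -1},
    {"tx": 0,"ty": 0,"tz": 0,"ax": 0,"ay": 0,"az": 0,"claw": -1},
  ],
)

```text
time_s: 9.8
tcp_pos: [0.5523, 0.168, 0.0744]
eef_rot: [-180.0, -0.0, -164.2]
contact_force: [0.0, 0.3, -5.4]
gripper_width: 0.0311
```

step_arm(
  increments=[
    {"tx": 0,"ty": 0,"tz": -0.5,"ax": 0,"ay": 0,"az": 0,"claw": -1},
    {"tx": 0,"ty": 0,"tz": -0.5,"ax": 0,"ay": 0,"az": 0,"claw": -1},
    {"tx": 0,"ty": 0,"tz": 0,"ax": 0,"ay": 0,"az": 0,"claw": -1},
  ],
)

```text
time_s: 10.1
tcp_pos: [0.5525, 0.1681, 0.0736]
eef_rot: [-180.0, 0.0, -164.2]
contact_force: [0.5, -1.5, -4.9]
gripper_width: 0.0311
```

step_arm(
  increments=[
    {"tx": 0,"ty": 0,"tz": -0.5,"ax": 0,"ay": 0,"az": 0,"claw": -1},
    {"tx": 0,"ty": 0,"tz": -0.5,"ax": 0,"ay": 0,"az": 0,"claw": -1},
    {"tx": 0,"ty": 0,"tz": 0,"ax": 0,"ay": 0,"az": 0,"claw": -1},
  ],
)

```text
time_s: 10.4
tcp_pos: [0.5526, 0.1679, 0.0732]
eef_rot: [-180.0, 0.0, -164.2]
contact_force: [-1.7, -3.8, 3.7]
gripper_width: 0.0313
```

step_arm(
  increments=[
    {"tx": 0,"ty": 0,"tz": -0.5,"ax": 0,"ay": 0,"az": 0,"claw": -1},
    {"tx": 0,"ty": 0,"tz": 0,"ax": 0,"ay": 0,"az": 0,"claw": -1},
  ],
)

```text
time_s: 10.6
tcp_pos: [0.5527, 0.1678, 0.0731]
eef_rot: [-180.0, 0.0, -164.2]
contact_force: [-3.0, -4.2, 7.4]
gripper_width: 0.0313
```

step_arm(
  increments=[
    {"tx": 0,"ty": -0.5,"tz": 0.6,"ax": 0,"ay": 0,"az": 0,"claw": -1},
    {"tx": 0,"ty": 0,"tz": 0,"ax": 0,"ay": 0,"az": 0,"claw": -0.28},
    {"tx": 0,"ty": 0,"tz": 0,"ax": 0,"ay": 0,"az": 0,"claw": -0.2},
    {"tx": 0,"ty": 0,"tz": 0,"ax": 0,"ay": 0,"az": 0,"claw": 0},
    {"tx": 0,"ty": 0,"tz": 0,"ax": 0,"ay": 0,"az": 0,"claw": 0.1},
    {"tx": 0,"ty": 0,"tz": 0,"ax": 0,"ay": 0,"az": 0,"claw": 0.1},
  ],
)

```text
time_s: 11.2
tcp_pos: [0.5525, 0.1677, 0.0725]
eef_rot: [180.0, 0.0, -164.2]
contact_force: [-0.2, 0.2, 0.2]
gripper_width: 0.0473
```

step_arm(
  increments=[
    {"tx": 0,"ty": 0,"tz": 5,"ax": 0,"ay": 0,"az": 0,"claw": 0.1},
    {"tx": 0,"ty": 0,"tz": 10,"ax": 0,"ay": 0,"az": 0,"claw": 0.1},
    {"tx": 0,"ty": 0,"tz": 15,"ax": 0,"ay": 0,"az": 0,"claw": 0.1},
    {"tx": 0,"ty": 0,"tz": 15,"ax": 0,"ay": 0,"az": 0,"claw": 0},
    {"tx": -5,"ty": -2,"tz": 10,"ax": 0,"ay": 0,"az": 0,"claw": -0.5},
    {"tx": -15,"ty": -4,"tz": 5,"ax": 0,"ay": 0,"az": 0,"claw": -1},
    {"tx": -20,"ty": -5,"tz": 0,"ax": 0,"ay": 0,"az": 0,"claw": -1},
    {"tx": -20,"ty": -6,"tz": 0,"ax": 0,"ay": 0,"az": 0,"claw": -1},
    {"tx": -20,"ty": -6,"tz": 0,"ax": 0,"ay": 0,"az": 0,"claw": -1},
    {"tx": -19,"ty": -5,"tz": 0,"ax": 0,"ay": 0,"az": 0,"claw": -1},
    {"tx": 0,"ty": 0,"tz": 0,"ax": 0,"ay": 0,"az": 0,"claw": -1},
    {"tx": 0,"ty": 0,"tz": 0,"ax": 0,"ay": 0,"az": 0,"claw": -1},
  ],
)

```text
time_s: 12.4
tcp_pos: [0.4527, 0.1394, 0.133]
eef_rot: [180.0, 0.0, -164.2]
contact_force: [0.1, -0.1, 0.2]
gripper_width: 0.0003
```

```bash
python3 - <<'E'
from m import *
c=cap('top','t4');s=cap('side','s4')
from plant import r
q=r.get_state();print(q['tcp_pos'],q['contact_force'],q['gripper_width'],q['eef_rot'])
cv2.imwrite('pics/crop4.png',np.hstack([cv2.resize(c['image'][150:310,170:330],(400,400)),cv2.resize(s['image'][170:370,130:330],(400,400))]))
meas('t4',.055,.08,-.18,.05);meas('s4',.055,.08,-.18,.05)
E
```

```text
[0.45356117 0.13972116 0.13285778] [ 0.04622422 -0.40950587 -0.07166178] 0.00055422641330499 [ 1.79990646e+02  3.36051882e-02 -1.64233108e+02]
t4 726 amin/max [-0.1178 -0.1161  0.0012  0.0444]
-0.12 38 [-0.0172  0.0062] ztop 0.0791 b@top -0.0005
-0.11 59 [-0.0159  0.011 ] ztop 0.0784 b@top -0.0003
-0.1 65 [-0.0162  0.0137] ztop 0.0788 b@top -0.0016
-0.09 63 [-0.0175  0.0146] ztop 0.0788 b@top -0.0004
-0.08 64 [-0.0163  0.0221] ztop 0.079 b@top -0.0026
-0.07 59 [-0.0161  0.0135] ztop 0.079 b@top -0.001
-0.06 62 [-0.0159  0.0138] ztop 0.0792 b@top -0.0023
-0.05 63 [-0.0162  0.014 ] ztop 0.0785 b@top -0.0011
-0.04 59 [-0.0192  0.0143] ztop 0.0776 b@top -0.0004
-0.03 60 [-0.0162  0.0141] ztop 0.0776 b@top -0.0013
-0.02 62 [-0.0163  0.0138] ztop 0.0777 b@top -0.0005
-0.01 58 [-0.016   0.0136] ztop 0.0782 b@top 0.0022
0.0 10 [-0.018   0.0106] ztop 0.0774 b@top 0.0003
s4 953 amin/max [-0.1578 -0.1567  0.0004  0.0019]
-0.16 37 [-0.0003  0.0116] ztop 0.0694 b@top 0.0056
-0.15 31 [0.0047 0.0124] ztop 0.07 b@top 0.0058
-0.14 39 [0.003  0.0117] ztop 0.0691 b@top 0.0065
-0.13 53 [0.0059 0.0165] ztop 0.074 b@top 0.0089
-0.12 39 [0.007  0.0169] ztop 0.0742 b@top 0.0099
-0.11 46 [0.007  0.0171] ztop 0.074 b@top 0.0086
-0.1 52 [0.0013 0.017 ] ztop 0.0748 b@top 0.0049
-0.09 74 [-0.0074  0.0166] ztop 0.0758 b@top 0.004
-0.08 75 [-0.0096  0.0164] ztop 0.076 b@top 0.0026
-0.07 69 [-0.0096  0.0168] ztop 0.0762 b@top 0.0022
-0.06 71 [-0.0084  0.0168] ztop 0.0764 b@top 0.0014
-0.05 73 [-0.0109  0.017 ] ztop 0.0757 b@top 0.0002
-0.04 68 [-0.0094  0.0164] ztop 0.076 b@top 0.0013
-0.03 73 [-0.0106  0.0169] ztop 0.0759 b@top -0.0006
-0.02 70 [-0.0094  0.0166] ztop 0.0754 b@top 0.0001
-0.01 67 [-0.01    0.0172] ztop 0.0752 b@top 0.0006
0.0 16 [-0.0097  0.0157] ztop 0.0748 b@top 0.003
```

View pics/crop4.png

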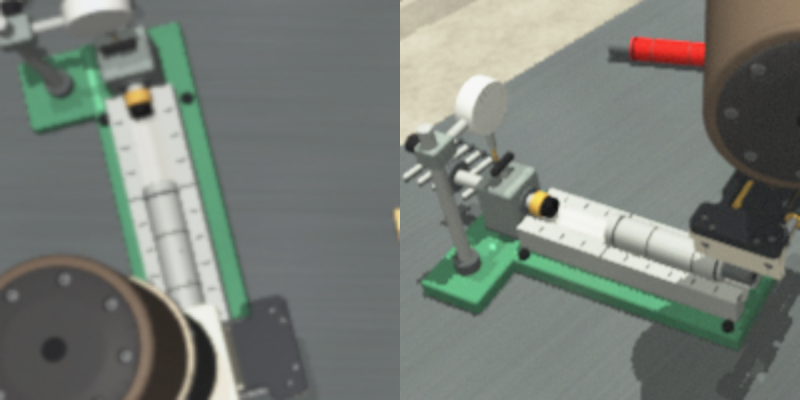

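The shaft lies in the groove with its plain end at bed x ≈ 0, level with the long mark, and is free of the gripper. The rubber is about 70 mm further on. Now I drop behind the tail with the jaws shut.

step_arm(
  increments=[
    {"tx": -10,"ty": -2.3,"tz": 0,"ax": 0,"ay": 0,"az": 0,"claw": -1},
    {"tx": 0,"ty": 0,"tz": -15,"ax": 0,"ay": 0,"az": 0,"claw": -1},
    {"tx": 0,"ty": 0,"tz": -15,"ax": 0,"ay": 0,"az": 0,"claw": -1},
    {"tx": 0,"ty": 0,"tz": -15,"ax": 0,"ay": 0,"az": 0,"claw": -1},
    {"tx": 0,"ty": 0,"tz": -10,"ax": 0,"ay": 0,"az": 0,"claw": -1},
    {"tx": 0,"ty": 0,"tz": -4,"ax": 0,"ay": 0,"az": 0,"claw": -1},
    {"tx": 0,"ty": 0,"tz": 0,"ax": 0,"ay": 0,"az": 0,"claw": -1},
    {"tx": 0,"ty": 0,"tz": 0,"ax": 0,"ay": 0,"az": 0,"claw": -1},
  ],
)

```text
time_s: 13.3
tcp_pos: [0.4436, 0.1374, 0.074]
eef_rot: [180.0, 0.0, -164.2]
contact_force: [0.3, -0.3, 0.2]
gripper_width: 0.0005
```

step_arm(
  increments=[
    {"tx": 1.92,"ty": 0.54,"tz": 0,"ax": 0,"ay": 0,"az": 0,"claw": -1},
    {"tx": 1.92,"ty": 0.54,"tz": 0,"ax": 0,"ay": 0,"az": 0,"claw": -1},
    {"tx": 1.92,"ty": 0.54,"tz": 0,"ax": 0,"ay": 0,"az": 0,"claw": -1},
    {"tx": 1.92,"ty": 0.54,"tz": 0,"ax": 0,"ay": 0,"az": 0,"claw": -1},
    {"tx": 1.92,"ty": 0.54,"tz": 0,"ax": 0,"ay": 0,"az": 0,"claw": -1},
    {"tx": 1.92,"ty": 0.54,"tz": 0,"ax": 0,"ay": 0,"az": 0,"claw": -1},
  ],
)

```text
time_s: 13.9
tcp_pos: [0.4551, 0.1405, 0.0737]
eef_rot: [180.0, 0.0, -164.2]
contact_force: [0.0, -0.1, -0.3]
gripper_width: 0.0004
```

step_arm(
  increments=[
    {"tx": 0.96,"ty": 0.27,"tz": 0,"ax": 0,"ay": 0,"az": 0,"claw": -1},
    {"tx": 0.96,"ty": 0.27,"tz": 0,"ax": 0,"ay": 0,"az": 0,"claw": -1},
    {"tx": 0.96,"ty": 0.27,"tz": 0,"ax": 0,"ay": 0,"az": 0,"claw": -1},
    {"tx": 0.96,"ty": 0.27,"tz": 0,"ax": 0,"ay": 0,"az": 0,"claw": -1},
    {"tx": 0.96,"ty": 0.27,"tz": 0,"ax": 0,"ay": 0,"az": 0,"claw": -1},
    {"tx": 0.96,"ty": 0.27,"tz": 0,"ax": 0,"ay": 0,"az": 0,"claw": -1},
    {"tx": 0.96,"ty": 0.27,"tz": 0,"ax": 0,"ay": 0,"az": 0,"claw": -1},
    {"tx": 0.96,"ty": 0.27,"tz": 0,"ax": 0,"ay": 0,"az": 0,"claw": -1},
    {"tx": 0.96,"ty": 0.27,"tz": 0,"ax": 0,"ay": 0,"az": 0,"claw": -1},
    {"tx": 0.96,"ty": 0.27,"tz": 0,"ax": 0,"ay": 0,"az": 0,"claw": -1},
  ],
)

```text
time_s: 14.9
tcp_pos: [0.4646, 0.1433, 0.0737]
eef_rot: [180.0, 0.0, -164.2]
contact_force: [-0.5, -0.9, 0.3]
gripper_width: 0.0002
```

step_arm(
  increments=[
    {"tx": 0.96,"ty": 0.27,"tz": 0,"ax": 0,"ay": 0,"az": 0,"claw": -1},
    {"tx": 0.96,"ty": 0.27,"tz": 0,"ax": 0,"ay": 0,"az": 0,"claw": -1},
    {"tx": 0.96,"ty": 0.27,"tz": 0,"ax": 0,"ay": 0,"az": 0,"claw": -1},
    {"tx": 0.96,"ty": 0.27,"tz": 0,"ax": 0,"ay": 0,"az": 0,"claw": -1},
    {"tx": 0.96,"ty": 0.27,"tz": 0,"ax": 0,"ay": 0,"az": 0,"claw": -1},
    {"tx": 0.96,"ty": 0.27,"tz": 0,"ax": 0,"ay": 0,"az": 0,"claw": -1},
    {"tx": 0.96,"ty": 0.27,"tz": 0,"ax": 0,"ay": 0,"az": 0,"claw": -1},
    {"tx": 0.96,"ty": 0.27,"tz": 0,"ax": 0,"ay": 0,"az": 0,"claw": -1},
  ],
)

```text
time_s: 15.7
tcp_pos: [0.4697, 0.1442, 0.0731]
eef_rot: [-180.0, -0.3, -164.3]
contact_force: [-11.0, 1.0, 6.5]
gripper_width: 0.0004
```

```bash
python3 - <<'E'
from m import *
s=cap('side','s5')
from plant import r
q=r.get_state();print(q['tcp_pos'],q['contact_force'],q['moment'],q['eef_rot'])
meas('s5',.055,.08,-.18,.03)
cv2.imwrite('pics/crop5.png',cv2.resize(s['image'][240:330,220:340],(800,600),interpolation=cv2.INTER_CUBIC))
E
```

```text
[0.46990437 0.144256   0.07310546] [-8.87225542  0.54729203  5.40529228] [0.27786314 3.43821422 0.01943749] [-179.95370351   -0.26712238 -164.28377102]
s5 664 amin/max [-0.1766 -0.176   0.0043  0.0061]
-0.18 22 [-0.0136  0.0163] ztop 0.0693 b@top 0.0066
-0.1 9 [-0.0061  0.0007] ztop 0.0766 b@top 0.0005
-0.09 30 [-0.008   0.0144] ztop 0.0763 b@top -0.0004
-0.08 70 [-0.0072  0.0166] ztop 0.0761 b@top 0.0008
-0.07 72 [-0.01    0.0171] ztop 0.0752 b@top 0.0008
-0.06 75 [-0.0101  0.0166] ztop 0.0763 b@top 0.0017
-0.05 72 [-0.008   0.0165] ztop 0.0762 b@top 0.0033
-0.04 68 [-0.0085  0.0161] ztop 0.0754 b@top 0.0011
-0.03 66 [-0.0111  0.0163] ztop 0.0759 b@top 0.0014
-0.02 75 [-0.0091  0.0173] ztop 0.0765 b@top 0.0016
-0.01 67 [-0.0115  0.017 ] ztop 0.0764 b@top 0.0015
0.0 38 [-0.0087  0.0167] ztop 0.0749 b@top 0.0026
```

View pics/crop5.png

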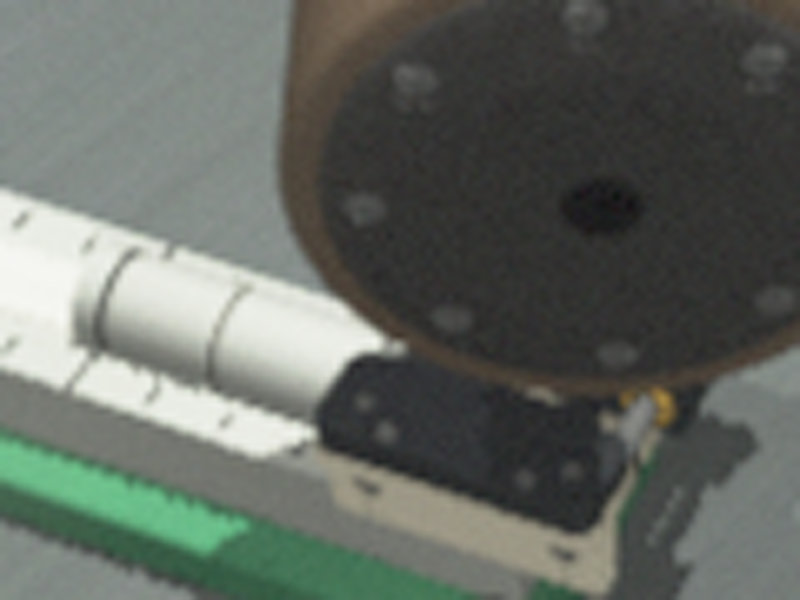

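The shaft has moved about 4 mm, but the tool sags under load and presses down on the tail face. I'll keep pushing with a slight upward correction.

step_arm(
  increments=[
    {"tx": 0,"ty": 0,"tz": 0.5,"ax": 0,"ay": 0,"az": 0,"claw": -1},
    {"tx": 0.48,"ty": 0.14,"tz": 0.5,"ax": 0,"ay": 0,"az": 0,"claw": -1},
    {"tx": 0.96,"ty": 0.27,"tz": 0.2,"ax": 0,"ay": 0,"az": 0,"claw": -1},
    {"tx": 0.96,"ty": 0.27,"tz": 0,"ax": 0,"ay": 0,"az": 0,"claw": -1},
    {"tx": 0.96,"ty": 0.27,"tz": 0,"ax": 0,"ay": 0,"az": 0,"claw": -1},
    {"tx": 0.96,"ty": 0.27,"tz": 0,"ax": 0,"ay": 0,"az": 0,"claw": -1},
    {"tx": 0.96,"ty": 0.27,"tz": 0,"ax": 0,"ay": 0,"az": 0,"claw": -1},
    {"tx": 0.96,"ty": 0.27,"tz": 0,"ax": 0,"ay": 0,"az": 0,"claw": -1},
  ],
)

```text
time_s: 16.55
tcp_pos: [0.4785, 0.1471, 0.0748]
eef_rot: [-180.0, -0.0, -164.2]
contact_force: [-2.3, -0.2, -1.7]
gripper_width: 0.0006
```

step_arm(
  increments=[
    {"tx": 1.92,"ty": 0.54,"tz": 0,"ax": 0,"ay": 0,"az": 0,"claw": -1},
    {"tx": 1.92,"ty": 0.54,"tz": 0,"ax": 0,"ay": 0,"az": 0,"claw": -1},
    {"tx": 1.92,"ty": 0.54,"tz": 0,"ax": 0,"ay": 0,"az": 0,"claw": -1},
    {"tx": 1.92,"ty": 0.54,"tz": 0,"ax": 0,"ay": 0,"az": 0,"claw": -1},
    {"tx": 1.92,"ty": 0.54,"tz": 0,"ax": 0,"ay": 0,"az": 0,"claw": -1},
    {"tx": 1.92,"ty": 0.54,"tz": 0,"ax": 0,"ay": 0,"az": 0,"claw": -1},
    {"tx": 1.92,"ty": 0.54,"tz": 0,"ax": 0,"ay": 0,"az": 0,"claw": -1},
    {"tx": 1.92,"ty": 0.54,"tz": 0,"ax": 0,"ay": 0,"az": 0,"claw": -1},
    {"tx": 1.92,"ty": 0.54,"tz": 0,"ax": 0,"ay": 0,"az": 0,"claw": -1},
    {"tx": 1.92,"ty": 0.54,"tz": 0,"ax": 0,"ay": 0,"az": 0,"claw": -1},
  ],
)

```text
time_s: 17.55
tcp_pos: [0.4978, 0.1526, 0.0749]
eef_rot: [180.0, 0.0, -164.2]
contact_force: [-2.8, 0.1, -3.0]
gripper_width: 0.0005
```

step_arm(
  increments=[
    {"tx": 1.44,"ty": 0.41,"tz": 0,"ax": 0,"ay": 0,"az": 0,"claw": -1},
    {"tx": 1.44,"ty": 0.41,"tz": 0,"ax": 0,"ay": 0,"az": 0,"claw": -1},
    {"tx": 1.44,"ty": 0.41,"tz": 0,"ax": 0,"ay": 0,"az": 0,"claw": -1},
    {"tx": 1.44,"ty": 0.41,"tz": 0,"ax": 0,"ay": 0,"az": 0,"claw": -1},
    {"tx": 1.44,"ty": 0.41,"tz": 0,"ax": 0,"ay": 0,"az": 0,"claw": -1},
    {"tx": 1.44,"ty": 0.41,"tz": 0,"ax": 0,"ay": 0,"az": 0,"claw": -1},
    {"tx": 1.44,"ty": 0.41,"tz": 0,"ax": 0,"ay": 0,"az": 0,"claw": -1},
    {"tx": 1.44,"ty": 0.41,"tz": 0,"ax": 0,"ay": 0,"az": 0,"claw": -1},
  ],
)

```text
time_s: 18.35
tcp_pos: [0.5093, 0.1559, 0.0749]
eef_rot: [180.0, 0.0, -164.2]
contact_force: [-2.7, -0.9, -2.2]
gripper_width: 0.0002
```

```bash
cat > st.py <<'E'
from m import *
from plant import r
q=r.get_state();f=q['contact_force']
print('t',q['time_s'],'a,b mm',((q['tcp_pos'][:2]-O)@e*1e3).round(2),((q['tcp_pos'][:2]-O)@n*1e3).round(2),'z',(q['tcp_pos'][2]*1e3).round(2),'Fa',(f[:2]@e).round(2),'Fb',(f[:2]@n).round(2),'Fz',f[2].round(2))
E
python3 st.py
```

```text
t 18.35 a,b mm -124.49 -0.15 z 74.87 Fa -2.88 Fb -0.11 Fz -2.16
```

step_arm(
  increments=[
    {"tx": 0.96,"ty": 0.27,"tz": 0,"ax": 0,"ay": 0,"az": 0,"claw": -1},
    {"tx": 0.96,"ty": 0.27,"tz": 0,"ax": 0,"ay": 0,"az": 0,"claw": -1},
    {"tx": 0.96,"ty": 0.27,"tz": 0,"ax": 0,"ay": 0,"az": 0,"claw": -1},
    {"tx": 0.96,"ty": 0.27,"tz": 0,"ax": 0,"ay": 0,"az": 0,"claw": -1},
    {"tx": 0.96,"ty": 0.27,"tz": 0,"ax": 0,"ay": 0,"az": 0,"claw": -1},
    {"tx": 0.96,"ty": 0.27,"tz": 0,"ax": 0,"ay": 0,"az": 0,"claw": -1},
    {"tx": 0.96,"ty": 0.27,"tz": 0,"ax": 0,"ay": 0,"az": 0,"claw": -1},
    {"tx": 0.96,"ty": 0.27,"tz": 0,"ax": 0,"ay": 0,"az": 0,"claw": -1},
  ],
)

```text
time_s: 19.15
tcp_pos: [0.5169, 0.158, 0.0749]
eef_rot: [180.0, 0.0, -164.2]
contact_force: [-1.9, -1.3, -2.2]
gripper_width: 0.0003
```

step_arm(
  increments=[
    {"tx": 0.96,"ty": 0.27,"tz": 0,"ax": 0,"ay": 0,"az": 0,"claw": -1},
    {"tx": 0.96,"ty": 0.27,"tz": 0,"ax": 0,"ay": 0,"az": 0,"claw": -1},
    {"tx": 0.96,"ty": 0.27,"tz": 0,"ax": 0,"ay": 0,"az": 0,"claw": -1},
    {"tx": 0.96,"ty": 0.27,"tz": 0,"ax": 0,"ay": 0,"az": 0,"claw": -1},
    {"tx": 0.96,"ty": 0.27,"tz": 0,"ax": 0,"ay": 0,"az": 0,"claw": -1},
    {"tx": 0.96,"ty": 0.27,"tz": 0,"ax": 0,"ay": 0,"az": 0,"claw": -1},
    {"tx": 0.96,"ty": 0.27,"tz": 0,"ax": 0,"ay": 0,"az": 0,"claw": -1},
  ],
)

```text
time_s: 19.85
tcp_pos: [0.5236, 0.1599, 0.0748]
eef_rot: [-180.0, -0.0, -164.2]
contact_force: [-3.1, -1.7, -2.7]
gripper_width: 0.0005
```

step_arm(
  increments=[
    {"tx": 0.96,"ty": 0.27,"tz": 0,"ax": 0,"ay": 0,"az": 0,"claw": -1},
    {"tx": 0.96,"ty": 0.27,"tz": 0,"ax": 0,"ay": 0,"az": 0,"claw": -1},
    {"tx": 0.96,"ty": 0.27,"tz": 0,"ax": 0,"ay": 0,"az": 0,"claw": -1},
    {"tx": 0.96,"ty": 0.27,"tz": 0,"ax": 0,"ay": 0,"az": 0,"claw": -1},
  ],
)

```text
time_s: 20.25
tcp_pos: [0.5275, 0.1609, 0.0748]
eef_rot: [-180.0, -0.0, -164.2]
contact_force: [-2.4, -0.5, -2.0]
gripper_width: 0.0005
```

```bash
python3 st.py
```

```text
t 20.25 a,b mm -105.63 -0.24 z 74.83 Fa -2.47 Fb 0.22 Fz -1.97
```

step_arm(
  increments=[
    {"tx": 0.48,"ty": 0.14,"tz": 0,"ax": 0,"ay": 0,"az": 0,"claw": -1},
    {"tx": 0.48,"ty": 0.14,"tz": 0,"ax": 0,"ay": 0,"az": 0,"claw": -1},
    {"tx": 0.48,"ty": 0.14,"tz": 0,"ax": 0,"ay": 0,"az": 0,"claw": -1},
    {"tx": 0.48,"ty": 0.14,"tz": 0,"ax": 0,"ay": 0,"az": 0,"claw": -1},
  ],
)

```text
time_s: 20.65
tcp_pos: [0.5293, 0.1615, 0.0749]
eef_rot: [-180.0, -0.0, -164.2]
contact_force: [-3.0, -0.9, -0.9]
gripper_width: 0.0002
```

step_arm(
  increments=[
    {"tx": 0.48,"ty": 0.14,"tz": 0,"ax": 0,"ay": 0,"az": 0,"claw": -1},
    {"tx": 0.48,"ty": 0.14,"tz": 0,"ax": 0,"ay": 0,"az": 0,"claw": -1},
    {"tx": 0.48,"ty": 0.14,"tz": 0,"ax": 0,"ay": 0,"az": 0,"claw": -1},
    {"tx": 0.48,"ty": 0.14,"tz": 0,"ax": 0,"ay": 0,"az": 0,"claw": -1},
  ],
)

```text
time_s: 21.05
tcp_pos: [0.5313, 0.1621, 0.0749]
eef_rot: [180.0, -0.0, -164.2]
contact_force: [-1.8, -1.2, -1.8]
gripper_width: 0.0006
```

step_arm(
  increments=[
    {"tx": 0.48,"ty": 0.14,"tz": 0,"ax": 0,"ay": 0,"az": 0,"claw": -1},
    {"tx": 0.48,"ty": 0.14,"tz": 0,"ax": 0,"ay": 0,"az": 0,"claw": -1},
    {"tx": 0.48,"ty": 0.14,"tz": 0,"ax": 0,"ay": 0,"az": 0,"claw": -1},
    {"tx": 0.48,"ty": 0.14,"tz": 0,"ax": 0,"ay": 0,"az": 0,"claw": -1},
  ],
)

```text
time_s: 21.45
tcp_pos: [0.533, 0.1625, 0.0748]
eef_rot: [-180.0, -0.0, -164.2]
contact_force: [-3.3, -1.7, -2.1]
gripper_width: 0.0004
```

```bash
python3 st.py
```

```text
t 21.45 a,b mm -99.85 -0.22 z 74.79 Fa -3.66 Fb -0.72 Fz -2.06
```

step_arm(
  increments=[
    {"tx": 0.48,"ty": 0.14,"tz": 0,"ax": 0,"ay": 0,"az": 0,"claw": -1},
    {"tx": 0.48,"ty": 0.14,"tz": 0,"ax": 0,"ay": 0,"az": 0,"claw": -1},
    {"tx": 0.48,"ty": 0.14,"tz": 0,"ax": 0,"ay": 0,"az": 0,"claw": -1},
    {"tx": 0.48,"ty": 0.14,"tz": 0,"ax": 0,"ay": 0,"az": 0,"claw": -1},
  ],
)

```text
time_s: 21.85
tcp_pos: [0.5345, 0.1628, 0.0746]
eef_rot: [-180.0, -0.1, -164.3]
contact_force: [-6.5, -1.7, -0.9]
gripper_width: 0.0003
```

step_arm(
  increments=[
    {"tx": 0.48,"ty": 0.14,"tz": 0,"ax": 0,"ay": 0,"az": 0,"claw": -1},
    {"tx": 0.48,"ty": 0.14,"tz": 0,"ax": 0,"ay": 0,"az": 0,"claw": -1},
    {"tx": 0.48,"ty": 0.14,"tz": 0,"ax": 0,"ay": 0,"az": 0,"claw": -1},
    {"tx": 0.48,"ty": 0.14,"tz": 0,"ax": 0,"ay": 0,"az": 0,"claw": -1},
  ],
)

```text
time_s: 22.25
tcp_pos: [0.5355, 0.1629, 0.0743]
eef_rot: [-180.0, -0.2, -164.3]
contact_force: [-9.8, -0.8, 0.0]
gripper_width: 0.0005
```

```bash
python3 st.py
```

```text
t 22.25 a,b mm -97.36 -0.49 z 74.31 Fa -9.61 Fb 1.88 Fz 0.05
```

Contact with the rubber came at tool a ≈ -100 mm, with the force now rising. I'll press about 2.5 mm more, lifting slightly so as not to press down.

step_arm(
  increments=[
    {"tx": 0.48,"ty": 0.14,"tz": 0.1,"ax": 0,"ay": 0,"az": 0,"claw": -1},
    {"tx": 0.48,"ty": 0.14,"tz": 0.1,"ax": 0,"ay": 0,"az": 0,"claw": -1},
    {"tx": 0.48,"ty": 0.14,"tz": 0.1,"ax": 0,"ay": 0,"az": 0,"claw": -1},
    {"tx": 0.48,"ty": 0.14,"tz": 0.1,"ax": 0,"ay": 0,"az": 0,"claw": -1},
  ],
)

```text
time_s: 22.65
tcp_pos: [0.5375, 0.1635, 0.0746]
eef_rot: [-180.0, -0.2, -164.3]
contact_force: [-6.9, -1.3, -1.8]
gripper_width: 0.0002
```

```bash
python3 st.py
```

```text
t 22.65 a,b mm -95.25 -0.51 z 74.62 Fa -6.97 Fb 0.64 Fz -1.8
```

step_arm(
  increments=[
    {"tx": 0.48,"ty": 0.14,"tz": 0.05,"ax": 0,"ay": 0,"az": 0,"claw": -1},
    {"tx": 0.48,"ty": 0.14,"tz": 0.05,"ax": 0,"ay": 0,"az": 0,"claw": -1},
    {"tx": 0.48,"ty": 0.14,"tz": 0.05,"ax": 0,"ay": 0,"az": 0,"claw": -1},
    {"tx": 0.48,"ty": 0.14,"tz": 0.05,"ax": 0,"ay": 0,"az": 0,"claw": -1},
    {"tx": 0,"ty": 0,"tz": 0,"ax": 0,"ay": 0,"az": 0,"claw": -1},
  ],
)

```text
time_s: 23.15
tcp_pos: [0.5387, 0.1637, 0.0745]
eef_rot: [-180.0, -0.3, -164.3]
contact_force: [-8.8, -1.3, -0.5]
gripper_width: 0.0003
```

```bash
python3 st.py
```

```text
t 23.15 a,b mm -94.03 -0.6 z 74.52 Fa -8.86 Fb 1.14 Fz -0.5
```

step_arm(
  increments=[
    {"tx": -0.48,"ty": -0.14,"tz": 0,"ax": 0,"ay": 0,"az": 0,"claw": -1},
    {"tx": -0.48,"ty": -0.14,"tz": 0,"ax": 0,"ay": 0,"az": 0,"claw": -1},
    {"tx": -0.48,"ty": -0.14,"tz": 0,"ax": 0,"ay": 0,"az": 0,"claw": -1},
    {"tx": -0.48,"ty": -0.14,"tz": 0,"ax": 0,"ay": 0,"az": 0,"claw": -1},
    {"tx": -0.48,"ty": -0.14,"tz": 0,"ax": 0,"ay": 0,"az": 0,"claw": -1},
    {"tx": -0.48,"ty": -0.14,"tz": 0,"ax": 0,"ay": 0,"az": 0,"claw": -1},
    {"tx": -0.48,"ty": -0.14,"tz": 0,"ax": 0,"ay": 0,"az": 0,"claw": -1},
    {"tx": -0.48,"ty": -0.14,"tz": 0,"ax": 0,"ay": 0,"az": 0,"claw": -1},
    {"tx": -0.48,"ty": -0.14,"tz": 0,"ax": 0,"ay": 0,"az": 0,"claw": -1},
    {"tx": -0.48,"ty": -0.14,"tz": 0,"ax": 0,"ay": 0,"az": 0,"claw": -1},
    {"tx": -0.48,"ty": -0.14,"tz": 0,"ax": 0,"ay": 0,"az": 0,"claw": -1},
    {"tx": -0.48,"ty": -0.14,"tz": 0,"ax": 0,"ay": 0,"az": 0,"claw": -1},
  ],
)

```text
time_s: 24.35
tcp_pos: [0.536, 0.1637, 0.076]
eef_rot: [180.0, 0.1, -164.2]
contact_force: [0.1, -0.3, -0.5]
gripper_width: 0.0005
```

```bash
python3 st.py
```

```text
t 24.35 a,b mm -96.61 0.06 z 76.02 Fa -0.02 Fb -0.32 Fz -0.49
```

step_arm(
  increments=[
    {"tx": -2,"ty": -0.5,"tz": 0,"ax": 0,"ay": 0,"az": 0,"claw": -1},
    {"tx": -5,"ty": -1.4,"tz": 0,"ax": 0,"ay": 0,"az": 0,"claw": -1},
    {"tx": -10,"ty": -2.8,"tz": 0,"ax": 0,"ay": 0,"az": 0,"claw": -1},
    {"tx": -15,"ty": -4,"tz": 0,"ax": 0,"ay": 0,"az": 0,"claw": -1},
    {"tx": -15,"ty": -4,"tz": 10,"ax": 0,"ay": 0,"az": 0,"claw": -1},
    {"tx": -15,"ty": -4,"tz": 15,"ax": 0,"ay": 0,"az": 0,"claw": -1},
    {"tx": 0,"ty": -15,"tz": 20,"ax": 0,"ay": 0,"az": 0,"claw": -1},
    {"tx": 0,"ty": -18,"tz": 20,"ax": 0,"ay": 0,"az": 0,"claw": -1},
    {"tx": 0,"ty": -18,"tz": 20,"ax": 0,"ay": 0,"az": 0,"claw": -1},
    {"tx": 0,"ty": -18,"tz": 10,"ax": 0,"ay": 0,"az": 0,"claw": -1},
    {"tx": 0,"ty": -10,"tz": 0,"ax": 0,"ay": 0,"az": 0,"claw": -1},
    {"tx": 0,"ty": 0,"tz": 0,"ax": 0,"ay": 0,"az": 0,"claw": -1},
  ],
)

```text
time_s: 25.55
tcp_pos: [0.4725, 0.0666, 0.1703]
eef_rot: [180.0, 0.0, -164.3]
contact_force: [-0.2, -0.1, -0.6]
gripper_width: 0.0007
```

```bash
python3 st.py; python3 - <<'E'
from m import *
c=cap('top','t6');s=cap('side','s6')
meas('t6',.055,.08,-.1,.07)
cv2.imwrite('pics/crop6.png',np.hstack([cv2.resize(c['image'][150:310,170:330],(400,400),interpolation=cv2.INTER_CUBIC),cv2.resize(s['image'][230:330,170:270],(400,400),interpolation=cv2.INTER_CUBIC)]))
E
```

```text
t 25.55 a,b mm -184.3 -75.97 z 170.3 Fa -0.18 Fb -0.09 Fz -0.62
t6 566 amin/max [-0.0254 -0.0234  0.0693  0.0697]
-0.03 30 [-0.0141  0.0173] ztop 0.0775 b@top -0.0035
-0.02 58 [-0.0154  0.0143] ztop 0.0785 b@top 0.0003
-0.01 58 [-0.0166  0.0138] ztop 0.0767 b@top -0.0005
-0.0 62 [-0.0159  0.0151] ztop 0.0773 b@top -0.0016
0.01 58 [-0.0163  0.014 ] ztop 0.0769 b@top -0.0018
0.02 65 [-0.0163  0.0149] ztop 0.0781 b@top -0.0008
0.03 57 [-0.0159  0.0139] ztop 0.0768 b@top -0.0026
0.04 60 [-0.0207  0.0135] ztop 0.078 b@top 0.0002
0.05 61 [-0.016   0.0139] ztop 0.0782 b@top -0.0034
0.06 57 [-0.0162  0.0144] ztop 0.0789 b@top -0.0008
```

View pics/crop6.png

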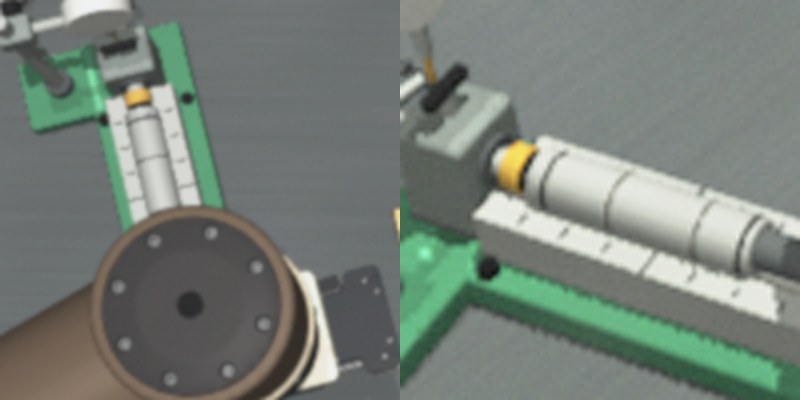

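The shaft's plain end is against the black rubber in both views, and only the yellow sleeve and a thin dark ring are still visible. The arm is clear. As a numeric check, I compare the plain end's position with the rubber's original face position.

```bash
python3 - <<'E'
from m import *
for t in ('t4','t6','s4','s6'):
    c=pickle.load(open(f'pics/{t}.pkl','rb'));P=cloud(c);D=P[...,:2]-O;a=D@e;b=D@n;z=P[...,2]
    h=cv2.cvtColor(c['image'],cv2.COLOR_BGR2HSV)
    k=(abs(b)<.006)&(a>.02)&(a<.11)&(z>.056)&(z<.08)
    o=k&(h[...,0]>12)&(h[...,0]<32)&(h[...,1]>110)
    d=k&(h[...,2]<70)
    print(t,'yellow a',np.percentile(a[o],[2,98]).round(4) if o.any() else 0,'dark a',np.percentile(a[d],[2,98]).round(4) if d.any() else 0,d.sum())
    k=(abs(b)<.02)&(z>.055)&(z<.08)&(a<.02)&(a>-.17);print('  tailside a min',np.percentile(a[k],[0,.5,1]).round(4))
E
```

```text
t4 yellow a [0.0789 0.0912] dark a [0.0694 0.0769] 25
  tailside a min [-0.1178 -0.1166 -0.1162]
t6 yellow a [0.0799 0.0908] dark a 0 0
  tailside a min [-0.0254 -0.0246 -0.0242]
s4 yellow a [0.0779 0.0913] dark a [0.0705 0.0873] 30
  tailside a min [-0.1578 -0.1573 -0.1567]
s6 yellow a [0.0782 0.0914] dark a [0.0774 0.1014] 2
  tailside a min [-0.0856 -0.0852 -0.085 ]
```

```bash
python3 -c "
from plant import r
print(r.close_job())"; python3 st.py
```

```text
the job is handed in; nothing more can be done
None
the job is handed in; nothing more can be done
```

The main shaft is on the run-out bench, bearing on the black rubber, and I handed the job in at about 26 s of the 61 s allowed.

- **Loading:** I lifted the shaft off the rack, laid it in the groove with its plain end at about bed x = 1 mm, and let go. That left it roughly 70 mm short of the rubber.
- **Pushing:** With the jaws shut I pushed on the tail, feeling contact with the rubber at about bed x = 70 mm. I stopped after about 6 mm of rubber travel at roughly 9 N, against the rubber's 10 mm bottoming limit. I then backed off slowly and moved clear.
- **Last checks:**
  - The camera depth shows the shaft moved 72 mm in all, with its plain end now at about bed x = 73.5 mm. The rubber is still compressed by about 3–4 mm, so it presses with roughly 3–4 N.
  - The forces during the push and the back-off agree with that. The tool reads no contact and is about 110 mm away.
  - The last pictures showed nothing disturbed near the bench, but I did not re-measure the other parts.
- **Problems:**
  - The first two move calls were refused because I left out some of the numbers in each row.
  - Early in the push the tool sagged and pressed down on the tail with about 6 N; the pushing force reached 11 N until I raised the tool about 1 mm.

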